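Refit the syrup pump in its crock

TASK

The washed syrup pump is leaning in its sloping drying rest. Lift it out, stand it upright on its foot on the bare table top and let go, then take it again from above by its square head, lower it through the neck of the empty white crock and feel about with its foot over the crock's floor until it drops into the hidden well there; keep hold of it until the foot is in the well. Leave it fully home, upright and released, without disturbing the honey jar, mug, salt shaker or sugar caddy.

Things in the scene. Friction and masses are not known exactly. Their poses are not given: they have to be found in the camera images.
- pump_centre (a point): Syrup pump, loose, 180 mm long, about 160 g: round steel foot 24 mm across and 30 mm tall (lower edge bevelled 2 mm), tube 16 mm across, black square head 24 x 24 x 30 mm on top. This point: on the axis, 90 mm above the foot's underside. z: from foot to head; x: towards the spout; y: through two plain sides of the head.
- pump: The same pump; origin: centre of the foot's underside. The spout, 8 mm thick, reaches 42 mm out from the axis at the head. At the start the pump leans at 45 degrees in the drying rest, foot low, head high and pointing roughly to the robot's left, spout on the underside. It stands by itself on its flat foot. The table between rest and crock is bare.
- drying_rest: Fixed grey plastic rest, base 150 x 70 x 8 mm. Origin: middle of the underside; x: the slope's uphill direction. With the pump in it, the pump's centre lies 4 mm to +x, 90 mm up. Cheeked saddles 27 mm wide hold the tube at 44 and 126 mm from the foot's underside; between them, from 52 to 115 mm, the tube is free to grasp.
- syrup_crock: Fixed heavy white opaque crock, empty, 116 mm across, 105 mm tall, with a narrow round neck (opening 58 mm). Origin: centre of its underside, z up its axis. Inside, a level floor lies 38 mm above the underside. With the pump fully home the head stands clear above the neck.
- crock_mouth (a point): Centre of the crock's opening, at rim height, 105 mm above its underside. Hidden in the floor below is the well: a blind round hole 26.5 mm across and 30 mm deep (bottom 8 mm above the crock's underside), its mouth funnelled steeply to 31 mm over the top 4 mm; it takes the pump's foot. Its centre is 7 to 13 mm from the crock's axis, in an unknown direction.
- honey_jar: Honey jar, bystander, 65 mm in diameter, 86 mm tall; origin at its underside.
- white_mug: White mug, bystander, 90 x 130 x 96 mm; origin at its underside.
- salt_shaker: Salt shaker, bystander, 44 mm in diameter, 90 mm tall; origin at its underside.
- sugar_caddy: Black caddy with sugar packets, bystander, 52 x 66 x 71 mm; origin at its underside.

How it is judged:
On the way, in this order (a step that is already met when the one before it is completed fails the run):
1. the pump stands upright on its foot on the bare table top, let go (height (world z) of pump below 0.006 m and angle between pump_centre's own z axis and vertical below 0.08 rad and contact force between each of the arm, the fingers and pump below 0.1 N), for 0.2 s.
2. the pump, held, has its foot through the crock's neck (horizontal distance between pump_centre and syrup_crock below 0.02 m and z of pump_centre in the frame of syrup_crock below 0.185 m and contact force between the fingers and pump above 0.5 N), for 0.05 s.
3. the pump's foot has dropped into the well while the pump is held (horizontal distance between pump_centre and syrup_crock below 0.02 m and z of pump_centre in the frame of syrup_crock below 0.121 m and contact force between the fingers and pump above 0.5 N), for 0.05 s.
At the end, for the whole second after the job is handed in: The pump's foot is at the bottom of the crock's well (its centre less than 102 mm above the crock's underside, within 20 mm of the crock's axis), the pump upright within 0.1 rad, at rest and released (horizontal distance between pump_centre and syrup_crock below 0.02 m and z of pump_centre in the frame of syrup_crock below 0.102 m and angle between pump_centre's own z axis and vertical below 0.1 rad and linear speed of pump below 0.02 m/s and contact force between the fingers and pump below 0.1 N); the robot touches nothing.
It fails at once if the honey jar is disturbed (moved over 30 mm) (distance of honey_jar from where it was at the start of the episode above 0.03 m).
It fails at once if the white mug is disturbed (moved over 30 mm) (distance of white_mug from where it was at the start of the episode above 0.03 m).
It fails at once if the salt shaker is disturbed (moved over 30 mm) (distance of salt_shaker from where it was at the start of the episode above 0.03 m).
It fails at once if the sugar caddy is disturbed (moved over 30 mm) (distance of sugar_caddy from where it was at the start of the episode above 0.03 m).
It also fails if it takes over 69 s, if anything falls off the work surface, if the arm or the gripper's body presses on something with over 40 N, if the wrist force passes 120 N, or if a joint passes its speed limit or range.

ROBOT

A 7-joint arm with a two-finger parallel gripper is mounted at the origin on a cart in front of the work surface, level with it; the furniture and walls round the work are solid. World frame = base frame: x ahead of the robot, y to its left, z up, the work surface at z = 0. Lengths are in m, angles in rad, forces in N, time in s.
With the tool pointing down it reaches from about 0.35 to 0.9 m from the base axis. Payload 8.1 kg.
Tool frame: the origin (TCP) lies midway between the tips of the shut fingers; the grasp point (between the pads) lies arm.grip_point_offset behind it (arm.grip_point_offset is the distance from the TCP to the grasp point, in m); y points along the fingers, z is the direction in which the jaws open and shut, and the axes are right-handed (so a half turn about y gives the same grasp; the last joint's range is limited). The gripper opens to 92 mm and grips with 3 to 60 N. Pads are 19 mm wide; open, the fingers measure 130 mm over their backs; the gripper's body (75 mm by 190 mm) begins 47 mm behind the grasp point.
Start: joints at [0.997, 0.434, 0.025, 1.573, -0.012, 1.134, -0.075], TCP at [0.283, -0.557, 0.227] pointing down, gripper open.
Joint ranges: [-2.62, 2.62], [-0.44, 2.09], [-1.27, 1.32], [0.08, 2.57], [-1.32, 4.46], [0.12, 2], [-2.74, 2.74]. Speed limits (rad/s): [2.22, 2.22, 3.01, 3.01, 3.14, 3.14, 3.14].

INTERFACE

Orientations are given as a rotation vector (axis times angle).
In Python, from cell import arm, get_image, camera_info gives the robot as it stands.
- The arm moves only by the tool carry_out, never from a script. Its argument "steps" is one flat list of numbers, 5 for each row, row after row: the opening, from 0 (shut) to 1 (fully open), then the shift along the world's x, y, z in units of 0.1 m (1.0 is 0.1 m), then the turn about the world's z in units of 45 degrees (1.0 is 45 degrees). In form: [hand, dx, dy, dz, spin, hand, dx, dy, dz, spin, ...]. A call has 1 to 12 rows; each row is the pose to reach, as a shift and turn from the pose commanded when the call began; what a row does not reach only later rows make up. A row lasts 1/10 s, in which the tool goes at most 50 mm and 8.59 degrees, less where a joint would pass 70% of its speed; a pose out of reach is approached as far as the arm can. A call with a number of a shift or a turn outside -1 to 1 is refused whole. A call with a gripper value outside its range is refused whole. The fingers move at their own pace and stop on an object; "grip_force" is the grip in N (left out, the last holds). Time passes only in rows, so rows that repeat a pose let the fingers close. It gives the time, the measured TCP pose, the force and the opening at its end, in the units of the state.
- arm.observe(): the state, without advancing time (a new reading comes with each control period).
- get_image(name): name is "scene" or "top" or "wrist"; returns (picture, depth): 400x640x3 uint8, red, green, blue; 400x640 float32, m along the optical axis (not along the pixel's ray), 0 where there is no reading.
- camera_info(name): a dict with "fovy" (degrees; the focal length in pixels is half the picture's height over the tangent of half this angle, whatever the lens; pixels are square), "cx", "cy" (the principal point, pixels), "R" (3x3) and "t" (3): a world point X has camera coordinates R X + t; the wrist camera has in their place "tool_from_camera" (4x4, takes a point from camera to tool coordinates, whose origin is the TCP and whose axes are the tool frame's). Camera axes: x right, y down, z forward; pixel columns grow to the right and rows downward; lengths in m; the calibration is good to about 2 mm. A picture is of the moment at which its call begins: read the wrist's pose just before it. camera_info takes no time and is no camera call.
- arm.sign_off(): hands the job in, once; it reports no verdict.
The state is a dict: "clock": time; "joints": joint angles; "dq": joint speeds; "joint_efforts": joint torques, N m; "position": TCP position; "ee_rot": TCP orientation; "force": force on the tool from outside, world axes, zero at the start; "ft_torque": the same for the moment, N m; "width": opening from 0.0 (shut) to 1.0 (fully open).
Only numpy, scipy, OpenCV 4.12 (cv2) and the standard library are available. Lean on these libraries where they do the work, as an engineer would, in place of code of your own. Each camera call takes 0.05 s, during which the arm holds its last target. There are 200 camera calls.

## Working session

There is one attempt and no reset: what is moved stays moved. The work goes in short steps, Python scripts to look and compute and a tool call to move; the robot and the scene stay as the last step left them, time stands still between calls to the robot, and variables do not carry over. Pictures are saved under pics/ and viewed, about 8 in all and at most 12, crops included, and the job is handed in when it is done.

Besides the shell and the picture viewer there is one more tool, called after ">>>" as name(argument=value, ...), one argument or row to a line, values as JSON. carry_out: Moves the arm, as the interface text tells. Shifts and turns lie within -1 to 1; 1 stands for 0.1 m of shift or 45 degrees of turn. Its arguments: {"type":"object","properties":{"steps":{"type":"array","items":{"type":"number"}},"grip_force":{"type":"number"}},"required":["steps"]}

```bash
mkdir -p pics; ls; cat > h.py <<'E'
import numpy as np, cv2
from scipy.spatial.transform import Rotation as Rn
from cell import arm,get_image,camera_info
def cam(name,st=None):
    c=camera_info(name); f=200/np.tan(np.radians(c['fovy'])/2)
    if 'R' in c: R=np.array(c['R']);t=np.array(c['t']);return f,c['cx'],c['cy'],R.T,-R.T@t
    T=np.array(c['tool_from_camera']);Rt=Rn.from_rotvec(st['ee_rot']).as_matrix()
    return f,c['cx'],c['cy'],Rt@T[:3,:3],Rt@T[:3,3]+np.array(st['position'])
def pts(d,k):
    f,cx,cy,R,o=k; v,u=np.mgrid[:d.shape[0],:d.shape[1]]
    return np.stack([(u-cx)/f*d,(v-cy)/f*d,d],-1)@R.T+o
def proj(X,k):
    f,cx,cy,R,o=k;p=(np.asarray(X)-o)@R;return f*p[...,0]/p[...,2]+cx,f*p[...,1]/p[...,2]+cy
def shot(n):
    st=arm.observe();im,d=get_image(n);k=cam(n,st);return im,d,k,st
def save(n,im,): cv2.imwrite('pics/'+n+'.png',im[...,::-1])
E
python3 - <<'E'
from h import *
for n in('top','scene'):
    im,d,k,st=shot(n);save(n,im);np.savez(n,im=im,d=d);print(n,k[4],k[0],(d>0).mean())
print(st,arm.grip_point_offset)
E
```

```text
pics
top [0.22248942 0.02823332 1.68697617] 484.0378118692371 0.99591796875
scene [-0.33492055  0.72873979  0.77350482] 465.76818995128485 0.99597265625
{'clock': 0.05, 'joints': array([ 0.99740529,  0.43519992,  0.02494005,  1.57406631, -0.01157263,
        1.13396786, -0.07507483]), 'dq': array([-0.00211182, -0.00117925, -0.00077431, -0.00061053,  0.00105888,
        0.00081562, -0.00126422]), 'joint_efforts': array([ 2.16989400e-03, -6.69771481e+01,  9.88518856e-01, -3.15496373e+01,
       -6.07051305e-02,  3.74192675e-02,  3.19507024e-05]), 'position': array([ 0.28323483, -0.55659503,  0.22597081]), 'ee_rot': array([-0.47042735,  1.96078214, -1.95793228]), 'force': array([ 0.7684824 , -0.6188824 ,  0.50783767]), 'ft_torque': array([ 3.49357980e-03, -6.02612807e-02, -4.33660450e-05]), 'width': 0.9961370454694957} 0.0188
```

View pics/top.png

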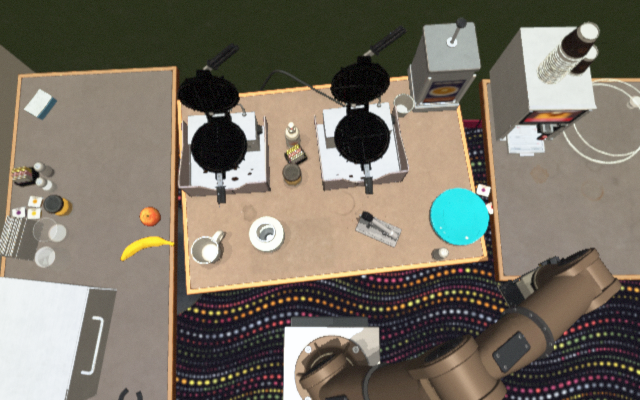

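View pics/scene.png

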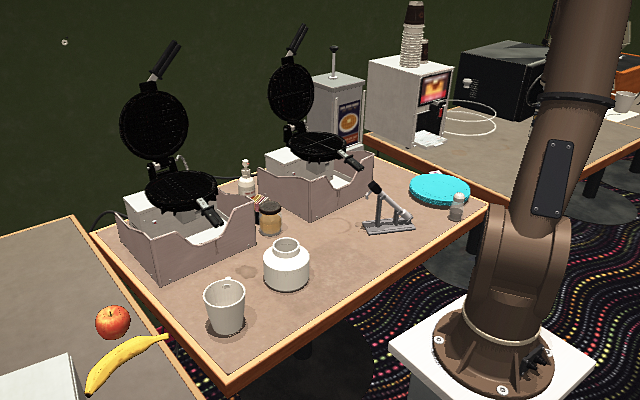

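The top view shows the rest with the pump at about (378,228), head towards the upper-left at (366,215), the crock at (266,235), the mug at (206,249), the honey jar at (291,174), the caddy at (295,155) and the salt shaker at (443,254). Next I'll measure positions from depth and enlarge the rest.

```bash
python3 - <<'E'
from h import *
T={}
for n in('top','scene'):
    z=np.load(n+'.npz');k=cam(n);P=pts(z['d'],k);T[n]=(z['im'],P,k)
P=T['top'][1]
def at(u,v):return P[v,u].round(3)
for nm,(u,v) in dict(crock=(266,235),mug=(206,249),honey=(291,174),salt=(443,254),caddy=(295,155),table=(320,240),iron1=(220,195),iron2=(368,188),head=(366,215)).items():print(nm,at(u,v))
A=np.concatenate([T[n][1].reshape(-1,3) for n in T])
# rest / pump point stats in both
for n in T:
    Q=T[n][1]; c=at(378,228)
    m=(abs(Q[...,0]-c[0])<.1)&(abs(Q[...,1]-c[1])<.1)&(Q[...,2]>.01)&(Q[...,2]<.25)
    q=Q[m];print(n,m.sum(),q.min(0),q.max(0)); hi=q[q[:,2]>.11];print('hi',len(hi),hi.mean(0),hi.min(0),hi.max(0))
    c=at(266,235)
    m=(np.hypot(Q[...,0]-c[0],Q[...,1]-c[1])<.1)&(Q[...,2]>.097)&(Q[...,2]<.115)
    q=Q[m].astype(np.float32);print('rim',len(q),q[:,2].mean(),cv2.minEnclosingCircle(q[:,:2]),q.mean(0))
im=T['top'][0][195:255,340:420];im2=T['scene'][0][170:245,345:425]
a=cv2.resize(im,None,fx=5,fy=5,interpolation=3);b=cv2.resize(im2,(400,375),interpolation=3)
save('crop',np.hstack([cv2.copyMakeBorder(a,0,75,0,0,0),b]))
E
```

```text
crock [0.457 0.224 0.038]
mug [0.411 0.434 0.011]
honey [0.661 0.139 0.086]
salt [ 0.387 -0.365  0.098]
caddy [0.737 0.128 0.059]
table [0.444 0.039 0.005]
iron1 [0.564 0.357 0.183]
iron2 [ 0.589 -0.115  0.181]
head [ 0.505 -0.109  0.157]
top 538 [ 0.42343191 -0.25936981  0.01000106] [ 0.58537556 -0.08014016  0.18495118]
hi 191 [ 0.51746045 -0.11935513  0.14878642] [ 0.47978208 -0.15251701  0.11002756] [ 0.58537556 -0.08947972  0.18495118]Traceback (most recent call last):
  File "<stdin>", line 16, in <module>
cv2.error: OpenCV(4.12.0) /io/opencv/modules/imgproc/src/shapedescr.cpp:201: error: (-215:Assertion failed) count >= 0 && (depth == CV_32F || depth == CV_32S) in function 'minEnclosingCircle'
```

```bash
python3 - <<'E'
from h import *
T={}
for n in('top','scene'):
    z=np.load(n+'.npz');k=cam(n);P=pts(z['d'],k);T[n]=(z['im'],P,k)
for n in T:
    Q=T[n][1];im=T[n][0].astype(int)
    m=(np.hypot(Q[...,0]-.457,Q[...,1]-.224)<.08)&(Q[...,2]>.09)&(Q[...,2]<.12)
    q=np.ascontiguousarray(Q[m],dtype=np.float32);print(n,'rim',len(q),q[:,2].mean() if len(q) else 0,cv2.minEnclosingCircle(q[:,:2].copy()) if len(q) else 0)
    # iron handle
    m=(Q[...,0]>.52)&(Q[...,0]<.62)&(abs(Q[...,1]+.115)<.06)&(Q[...,2]>.13)&(Q[...,2]<.25);q=Q[m]
    print('handle',len(q),q.min(0),q.max(0), q[np.argsort(q[:,0])[:5]].round(3).tolist())
    # pump
    m=(abs(Q[...,0]-.475)<.07)&(abs(Q[...,1]+.16)<.12)&(Q[...,2]>.006)&(Q[...,2]<.2)&(Q[...,0]<.53);
    q=Q[m];dark=im[m].max(1)<70
    hd=q[dark];print('dark',len(hd),np.median(hd,0),hd.min(0),hd.max(0))
    base=q[q[:,2]<.016];print('base',len(base),cv2.minAreaRect(base[:,:2].astype(np.float32).copy()))
    tube=q[(q[:,2]>.03)&(q[:,2]<.12)];
    print('tube',len(tube),tube.mean(0)); c=tube-tube.mean(0);print(np.linalg.svd(c,full_matrices=False)[2][0])
    # vertical extents table
    t=Q[(abs(Q[...,0]-.42)<.03)&(abs(Q[...,1]-.04)<.05)];print('table z',np.median(t[:,2]))
im=T['top'][0][195:255,340:420];im2=T['scene'][0][170:245,345:425]
a=cv2.resize(im,None,fx=5,fy=5,interpolation=3);b=cv2.resize(im2,(400,375),interpolation=3)
save('crop',np.hstack([cv2.copyMakeBorder(a,0,75,0,0,0),b]))
E
```

```text
top rim 109 0.10180319 ((0.4568709433078766, 0.22105596959590912), 0.03653023764491081)
handle 147 [ 0.55757676 -0.13152698  0.17085198] [ 0.61932352 -0.09852724  0.1977211 ] [[0.558, -0.115, 0.174], [0.56, -0.115, 0.18], [0.561, -0.112, 0.174], [0.569, -0.109, 0.18], [0.57, -0.118, 0.177]]
dark 82 [ 0.50177603 -0.11268104  0.152239  ] [ 0.4847218  -0.1306589   0.05601764] [ 0.51749863 -0.09456866  0.16486841]
base 454 ((0.46740666031837463, -0.15976303815841675), (0.23757308721542358, 0.12159314751625061), 89.19773864746094)
tube 196 [ 0.4717435  -0.17873261  0.07253121]
[-0.29502116 -0.72660753 -0.62048692]
table z -0.00015708404321224112
scene rim 297 0.09869909 ((0.45636093616485596, 0.22269850969314575), 0.035616982728242874)
handle 159 [ 0.56088888 -0.12726324  0.16327282] [ 0.61954378 -0.09396667  0.19791477] [[0.561, -0.114, 0.174], [0.564, -0.101, 0.173], [0.567, -0.104, 0.174], [0.567, -0.119, 0.176], [0.568, -0.112, 0.178]]
dark 337 [ 0.4888537  -0.12377535  0.06996533] [ 0.44025379 -0.22115095  0.00630245] [ 0.51775403 -0.08834154  0.16010568]
base 420 ((0.4776638150215149, -0.16009198129177094), (0.147720605134964, 0.07234784960746765), 64.85108184814453)
tube 403 [ 0.47626243 -0.15652036  0.0699675 ]
[-0.35761612 -0.765219   -0.53530421]
table z -0.0006230587844241464
```

View pics/crop.png

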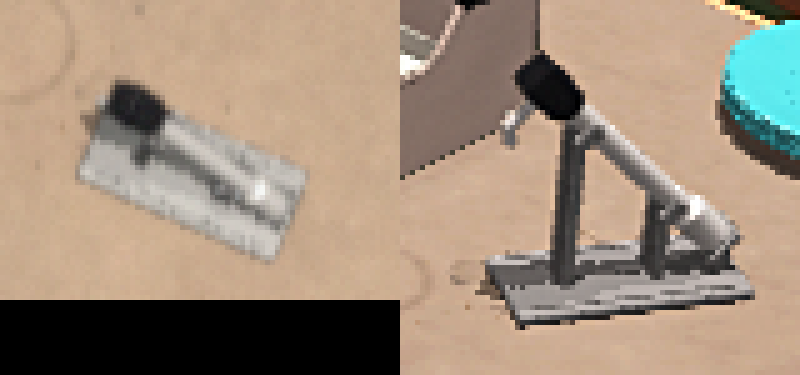

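The crop shows the head at the upper left, the spout beneath it, and the tube running down to the foot at the lower right. Rest yaw is about 65°. One waffle-iron handle is close to the gripper body when it grasps the head, so I'll check clearance.

```bash
python3 - <<'E'
from h import *
a=np.radians(65);u=np.array([np.cos(a),np.sin(a)]);j=np.array([np.sin(a),-np.cos(a)])
for s in(158,165):
  c=np.array([.4787,-.1565])+u*(s-90)*.7071e-3;h=.09+(s-90)*.7071e-3
  for n in('top','scene'):
    Q=pts(np.load(n+'.npz')['d'],cam(n)).reshape(-1,3)
    r=Q[:,:2]-c;a1=r@j;a2=r@u
    for mg in(0,.006):
      m=(abs(a1)<.095+mg)&(abs(a2)<.0375+mg)&(a1>.03)&(Q[:,2]>.1)
      q=Q[m];print(s,n,c.round(4),round(h,4),'body bottom',h+.047,len(q),np.sort(q[:,2])[-6:].round(3),(a1[m].min(),a1[m].max(),a2[m].min(),a2[m].max()) if len(q) else '')
st=arm.observe();print(Rn.from_rotvec(st['ee_rot']).as_matrix().round(3))
E
```

```text
158 top [ 0.499  -0.1129] 0.1381 body bottom 0.1850828 60 [0.185 0.185 0.186 0.186 0.187 0.19 ] (np.float64(0.054037658727173685), np.float64(0.0937563784634379), np.float64(0.014827551159190683), np.float64(0.03747577188557567))
158 top [ 0.499  -0.1129] 0.1381 body bottom 0.1850828 88 [0.187 0.188 0.188 0.19  0.19  0.193] (np.float64(0.054037658727173685), np.float64(0.10067755854598942), np.float64(0.014827551159190683), np.float64(0.043445453955933834))
158 scene [ 0.499  -0.1129] 0.1381 body bottom 0.1850828 50 [0.183 0.183 0.183 0.183 0.185 0.186] (np.float64(0.056376537065332265), np.float64(0.09480588884323055), np.float64(0.017458679873568785), np.float64(0.0373847429047852))
158 scene [ 0.499  -0.1129] 0.1381 body bottom 0.1850828 78 [0.184 0.185 0.185 0.186 0.186 0.187] (np.float64(0.05416646995953526), np.float64(0.09938588954909501), np.float64(0.017458679873568785), np.float64(0.04302085613286587))
165 top [ 0.5011 -0.1084] 0.143 body bottom 0.1900325 75 [0.187 0.187 0.187 0.188 0.19  0.193] (np.float64(0.05403765872717364), np.float64(0.09449100176340562), np.float64(0.009877851159190668), np.float64(0.03705918652550869))
165 top [ 0.5011 -0.1084] 0.143 body bottom 0.1900325 100 [0.188 0.188 0.188 0.19  0.19  0.193] (np.float64(0.05403765872717364), np.float64(0.10087400960504474), np.float64(0.009877851159190668), np.float64(0.04340198861102387))
165 scene [ 0.5011 -0.1084] 0.143 body bottom 0.1900325 71 [0.183 0.183 0.183 0.184 0.185 0.186] (np.float64(0.05416646995953522), np.float64(0.0948058888432305), np.float64(0.012508979873568771), np.float64(0.03717058739769744))
165 scene [ 0.5011 -0.1084] 0.143 body bottom 0.1900325 93 [0.186 0.186 0.186 0.187 0.187 0.188] (np.float64(0.05416646995953522), np.float64(0.09959131665192823), np.float64(0.012508979873568771), np.float64(0.04328185814896528))
[[-0.891 -0.001  0.454]
 [-0.454  0.001 -0.891]
 [ 0.    -1.    -0.001]]
```

>>> carry_out(
  steps=[0.5,0.2,0.45,0.35,0.2,0.5,0.5,1,0.7,0.4,0.5,0.5,1,0.7,0.6,0.5,0.5,1,0.7,0.8,0.5,0.5,1,0.7,0.85],
)

```text
clock: 0.6
position: [0.3343, -0.456, 0.2973]
ee_rot: [-0.977, 1.514, -1.515]
force: [0.1, 0.5, 0.6]
width: 0.616
```

>>> carry_out(
  steps=[0.5,0.2,0.45,0,0,0.5,0.4,0.8,0,0,0.5,0.5,1,0,0,0.5,0.5,1,0,0],
)

```text
clock: 1.0
position: [0.3855, -0.3533, 0.2967]
ee_rot: [-0.975, 1.517, -1.515]
force: [0.0, -0.6, -0.6]
width: 0.501
```

>>> carry_out(
  steps=[0.5,0.2,0.45,0,0,0.5,0.4,0.8,0,0,0.5,0.5,1,0,0,0.5,0.5,1,0,0],
)

```text
clock: 1.4
position: [0.4348, -0.2543, 0.2967]
ee_rot: [-0.975, 1.517, -1.516]
force: [0.2, 0.5, 0.2]
width: 0.497
```

>>> carry_out(
  steps=[0.5,0.2,0.45,0,0,0.5,0.4,0.8,0,0,0.5,0.5,1,0,0,0.5,0.5,1,0,0],
)

```text
clock: 1.8
position: [0.4845, -0.1551, 0.2966]
ee_rot: [-0.974, 1.518, -1.517]
force: [-0.4, 0.4, -0.4]
width: 0.5
```

>>> carry_out(
  steps=[0.5,0.08,0.25,0,0,0.5,0.165,0.47,0,0,0.5,0.165,0.47,0,0,0.5,0.165,0.47,0,0],
)

```text
clock: 2.2
position: [0.4995, -0.112, 0.2964]
ee_rot: [-0.973, 1.521, -1.522]
force: [-0.1, 0.0, -0.3]
width: 0.502
```

```bash
python3 - <<'E'
from h import *
im,d,k,st=shot('wrist');save('w1',im);np.savez('w1',im=im,d=d)
print(st['position'],Rn.from_rotvec(st['ee_rot']).as_matrix().round(3)[:,2],k[4])
Q=pts(d,k);a=np.radians(65);u=np.array([np.cos(a),np.sin(a)]);j=np.array([np.sin(a),-np.cos(a)])
r=Q[...,:2]-[.5011,-.1084]
m=(np.hypot(r[...,0],r[...,1])<.035)&(Q[...,2]>.11)&(Q[...,2]<.2)&(d>0)&(im.max(2)<80)
q=Q[m];print(len(q),q.mean(0),'jaw range',np.percentile(r[m]@j,[1,50,99]),'u',np.percentile(r[m]@u,[1,50,99]),'z',np.percentile(q[:,2],[1,99]))
print(cv2.minAreaRect(q[:,:2].astype(np.float32).copy()))
E
```

```text
[ 0.49954147 -0.11203983  0.29644006] [ 0.907 -0.42  -0.   ] [ 0.53339976 -0.03862202  0.45521969]
924 [ 0.50313393 -0.11053099  0.15183139] jaw range [-0.00936326  0.00285644  0.01503206] u [-0.02967844  0.00143991  0.01529425] z [0.11948067 0.16184809]
((0.5002796053886414, -0.11807498335838318), (0.049538131803274155, 0.02479451149702072), 66.53356170654297)
```

View pics/w1.png

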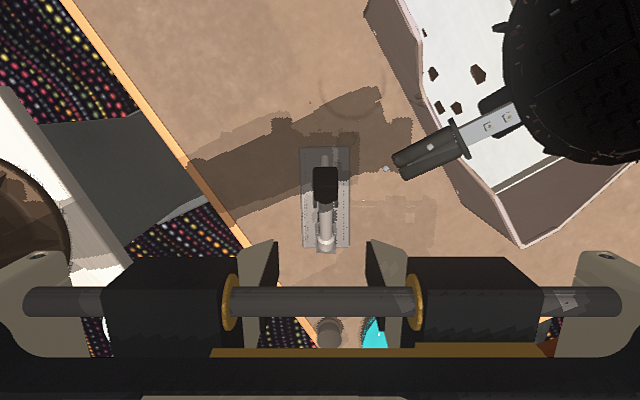

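>>> carry_out(
  steps=[0.5,0.03,0,-0.4,0,0.5,0.03,0,-0.8,0,0.5,0.03,0,-1,0,0.5,0.03,0,-1,0],
)

```text
clock: 2.65
position: [0.5004, -0.112, 0.1939]
ee_rot: [-0.976, 1.526, -1.52]
force: [0.7, -0.1, 0.0]
width: 0.498
```

>>> carry_out(
  steps=[0.5,0,0,-0.2,0,0.5,0,0,-0.4,0,0.5,0,0,-0.55,0,0.5,0,0,-0.62,0,0.5,0,0,-0.62,0,0.5,0,0,-0.62,0],
)

```text
clock: 3.25
position: [0.5036, -0.1106, 0.1359]
ee_rot: [-0.971, 1.519, -1.522]
force: [0.3, 0.6, 0.5]
width: 0.5
```

>>> carry_out(
  steps=[0.2,0,0,0,0,0.1,0,0,0,0,0.1,0,0,0,0,0.1,0,0,0,0,0.1,0,0,0,0,0.1,0,0,0,0],
  grip_force=30,
)

```text
clock: 3.85
position: [0.5033, -0.1101, 0.1351]
ee_rot: [-0.972, 1.52, -1.521]
force: [0.2, -0.8, 4.0]
width: 0.259
```

>>> carry_out(
  steps=[0.1,0,0,0.1,0,0.1,0,0,0.25,0,0.1,0,0,0.5,0,0.1,0,0,0.75,0,0.1,0,0,1,0,0.1,0,0,1,0],
)

```text
clock: 4.45
position: [0.5045, -0.1099, 0.2382]
ee_rot: [-0.969, 1.516, -1.522]
force: [1.3, -0.4, -0.7]
width: 0.261
```

```bash
python3 - <<'E'
from h import *
im,d,k,st=shot('scene');save('s2',cv2.resize(im[120:260,280:480],None,fx=3,fy=3,interpolation=3));print(st['position'],st['width'],st['force'])
E
```

```text
[ 0.50454735 -0.10989936  0.23820058] 0.2611590033219973 [ 1.32619486 -0.36374549 -0.71836563]
```

View pics/s2.png

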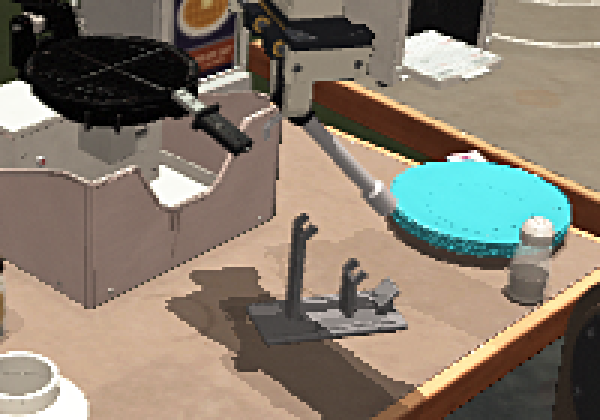

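The pump is held in the gripper, still at 45° and clear of the rest. Now I'll carry it to the bare table.

>>> carry_out(
  steps=[0.1,-0.1,0.2,0,0,0.1,-0.2,0.5,0,0,0.1,-0.3,0.8,0,0,0.1,-0.35,1,0,0,0.1,-0.35,1,0,0],
)

```text
clock: 5.0
position: [0.4663, -0.0069, 0.2339]
ee_rot: [-0.977, 1.519, -1.515]
force: [-0.0, -0.1, -1.6]
width: 0.256
```

>>> carry_out(
  steps=[0.1,-0.1,0.2,0,0,0.1,-0.2,0.4,0,0,0.1,-0.3,0.6,0,0,0.1,-0.3,0.6,0,0,0.1,-0.3,0.6,0,0],
)

```text
clock: 5.5
position: [0.4377, 0.0493, 0.2341]
ee_rot: [-0.974, 1.52, -1.52]
force: [0.5, -0.2, -0.0]
width: 0.259
```

>>> carry_out(
  steps=[0.1,0,0,0,0,0.1,0,0,0,0,0.1,0,0,0,0,0.1,0,0,0,0,0.1,0,0,0,0],
  grip_force=3,
)

```text
clock: 6.0
position: [0.438, 0.0498, 0.2347]
ee_rot: [-0.973, 1.52, -1.52]
force: [-0.6, -0.2, -1.5]
width: 0.263
```

```bash
cat > tilt.py <<'E'
from h import *
import sys
im,d,k,st=shot('scene');Q=pts(d,k);p=st['position']
x,y=proj(p-[0,0,.06],k);x,y=int(x),int(y);save(sys.argv[1],cv2.resize(im[max(0,y-80):y+80,x-100:x+100],None,fx=3,fy=3,interpolation=3))
m=(np.hypot(Q[...,0]-p[0],Q[...,1]-p[1])<.16)&(Q[...,2]<p[2]-.01)&(Q[...,2]>max(.012,p[2]-.18))
q=Q[m];print(p,st['width'],st['force'],len(q),crock:='') if 0 else print(p,st['width'],st['force'],len(q))
if len(q)>10:
    c=q.mean(0);w=np.linalg.svd(q-c,full_matrices=False)[2][0];w*=np.sign(w[2]);print('mean',c,'axis',w,'tilt',np.degrees(np.arccos(w[2])),'zmin',q[:,2].min())
E
python3 tilt.py s3
```

```text
[0.43803561 0.04982005 0.2347136 ] 0.26285046991452377 [-0.57683434 -0.16252085 -1.5122578 ] 657
mean [0.44374206 0.12687495 0.11672471] axis [-0.0378465  -0.80094491  0.59754071] tilt 53.30603395146767 zmin 0.054951527989066995
```

View pics/s3.png

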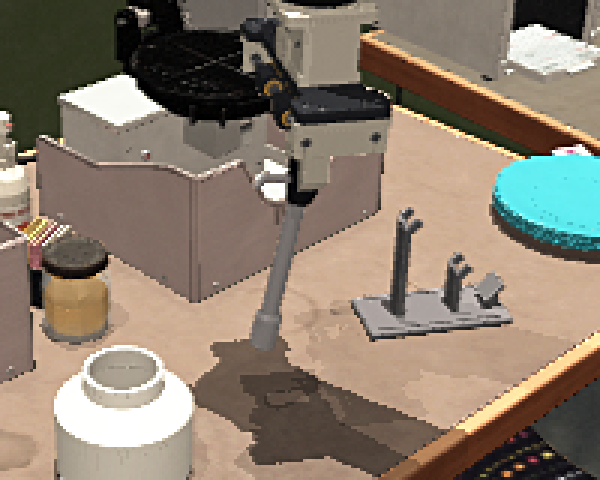

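The pump has swung down and now leans slightly past vertical, towards the crock. I'll let it settle and measure again.

```bash
sed -i 's/<.16)/<.09)/' tilt.py; python3 tilt.py s4; python3 tilt.py s5;python3 tilt.py s6
```

```text
[0.43803394 0.0498076  0.23471509] 0.25954649021181225 [-0.82705975 -0.09867395 -1.66780719] 362
mean [0.44119454 0.07274405 0.14700848] axis [-0.06926697 -0.1689324   0.98319069] tilt 10.520171502864939 zmin 0.07485967298447482
[0.437968   0.04985523 0.2347262 ] 0.25895581087171704 [ 0.33157737  0.14217954 -1.64102897] 368
mean [0.44081543 0.07233858 0.1468041 ] axis [-0.06562987 -0.16432733  0.98422012] tilt 10.192065469627803 zmin 0.07530696573353846
[0.43797972 0.04992133 0.23473412] 0.2627988731899799 [-0.43300006  0.41558432 -1.7511416 ] 363
mean [0.44084546 0.07226914 0.14669006] axis [-0.0642384  -0.16055311  0.98493458] tilt 9.958065662112512 zmin 0.07406869406557948
```

>>> carry_out(
  steps=[0.1,0,0,0,0,0.1,0,0,0,0,0.1,0,0,0,0,0.1,0,0,0,0,0.1,0,0,0,0,0.1,0,0,0,0],
)

```text
clock: 6.8
position: [0.438, 0.05, 0.2347]
ee_rot: [-0.973, 1.52, -1.52]
force: [-0.6, -0.3, -1.2]
width: 0.263
```

```bash
python3 tilt.py s7
```

```text
[0.43799545 0.04998931 0.23474385] 0.2625939489120822 [-0.63814985 -0.30847443 -1.20094027] 364
mean [0.44069688 0.07230084 0.14706489] axis [-0.06297254 -0.16422305  0.98441112] tilt 10.130034301559803 zmin 0.07588919225537583
```

>>> carry_out(
  steps=[0.1,0,0,-0.2,0,0.1,0,0,-0.4,0,0.1,0,0,-0.55,0,0.1,0,0,-0.65,0,0.1,0,0,-0.7,0,0.1,0,0,-0.7,0,0.1,0,0,-0.7,0],
)

```text
clock: 7.55
position: [0.4384, 0.0501, 0.1652]
ee_rot: [-0.972, 1.52, -1.52]
force: [-0.2, -0.9, -1.4]
width: 0.26
```

>>> carry_out(
  steps=[0.1,0,0,-0.03,0,0.1,0,0,-0.05,0,0.1,0,0,-0.05,0],
)

```text
clock: 7.85
position: [0.4385, 0.05, 0.1601]
ee_rot: [-0.971, 1.519, -1.521]
force: [0.6, 0.3, 1.6]
width: 0.259
```

```bash
python3 tilt.py s8
```

```text
[0.43852412 0.05004976 0.16013942] 0.25919378684594757 [0.60963858 0.3327062  1.55231255] 303
mean [0.44015259 0.06904423 0.07834515] axis [-0.05947899 -0.13535036  0.98901088] tilt 8.501929892267832 zmin 0.012987761342866055
```

>>> carry_out(
  steps=[0.1,0.02,0.04,0,0,0.1,0.03,0.07,0,0,0.1,0.045,0.1,0,0,0.1,0.045,0.1,0,0,0.1,0.045,0.1,0,0],
)

```text
clock: 8.4
position: [0.4427, 0.0602, 0.1598]
ee_rot: [-0.973, 1.52, -1.52]
force: [-0.2, -0.1, 4.2]
width: 0.264
```

```bash
python3 tilt.py s9
```

```text
[0.44265067 0.06019589 0.15981013] 0.26442649366592946 [-0.22749751 -0.11374195  4.16753153] 288
mean [0.44183128 0.07372471 0.07734809] axis [-0.03621897 -0.07684821  0.99638473] tilt 4.873474256256423 zmin 0.012429695507108707
```

Tilt is falling as expected. Another 8 mm or so.

>>> carry_out(
  steps=[0.1,0.02,0.04,0,0,0.1,0.035,0.07,0,0,0.1,0.045,0.09,0,0,0.1,0.045,0.09,0,0,0.1,0.045,0.09,0,0],
)

```text
clock: 8.95
position: [0.4468, 0.069, 0.1596]
ee_rot: [-0.973, 1.52, -1.52]
force: [0.4, 0.3, 1.0]
width: 0.256
```

```bash
python3 tilt.py s10
```

```text
[0.44680908 0.06898028 0.15956717] 0.25615740099416295 [0.37792626 0.29530891 0.96607581] 289
mean [0.44371452 0.07745068 0.077403  ] axis [ 0.00309344 -0.0219155   0.99975504] tilt 1.2682166559173769 zmin 0.012052693647214952
```

>>> carry_out(
  steps=[0.3,0,0,0,0,0.4,0,0,0,0,0.5,0,0,0,0,0.5,0,0,0,0,0.5,0,0,0,0,0.5,0,0,0,0,0.5,0,0,0,0],
)

```text
clock: 9.7
position: [0.447, 0.069, 0.1597]
ee_rot: [-0.973, 1.52, -1.52]
force: [0.0, -0.0, -0.1]
width: 0.497
```

```bash
python3 tilt.py s11
```

```text
[0.44697638 0.06895096 0.15973312] 0.497338577632291 [ 0.04984572 -0.01477936 -0.12221104] 279
mean [0.44498776 0.07957096 0.07815412] axis [0.01716199 0.00474378 0.99984147] tilt 1.0202361692571291 zmin 0.012606647453239361
```

View pics/s11.png

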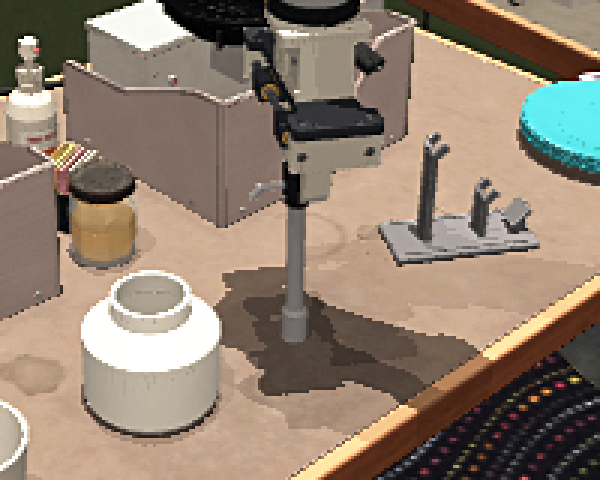

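The pump stands upright and released. I'll centre over the head, go a little lower, and take it again.

>>> carry_out(
  steps=[0.5,0.025,0.055,0,0,0.5,0.025,0.055,-0.06,0,0.5,0.025,0.055,-0.12,0,0.5,0.025,0.055,-0.12,0,0.25,0.025,0.055,-0.12,0,0.1,0.025,0.055,-0.12,0,0.1,0.025,0.055,-0.12,0,0.1,0.025,0.055,-0.12,0,0.1,0.025,0.055,-0.12,0,0.1,0.025,0.055,-0.12,0],
  grip_force=20,
)

```text
clock: 10.75
position: [0.4496, 0.0744, 0.1479]
ee_rot: [-0.972, 1.52, -1.52]
force: [-0.3, 0.4, 0.8]
width: 0.257
```

>>> carry_out(
  steps=[0.1,0,0,0.2,0,0.1,0,0,0.5,0,0.1,0,0,0.8,0,0.1,0,0,1,0,0.1,0,0,1,0],
)

```text
clock: 11.25
position: [0.4508, 0.075, 0.2502]
ee_rot: [-0.968, 1.518, -1.521]
force: [0.3, 0.9, -1.4]
width: 0.26
```

```bash
python3 tilt.py s12; python3 - <<'E'
from h import *
im,d,k,st=shot('wrist');save('w2',im);np.savez('w2',im=im,d=d);Q=pts(d,k)
m=(np.hypot(Q[...,0]-.4567,Q[...,1]-.2218)<.055)&(Q[...,2]>.095)&(Q[...,2]<.115)&(d>0)
q=Q[m];print('rim',len(q),q[:,2].mean(),q.min(0),q.max(0),cv2.minEnclosingCircle(q[:,:2].astype(np.float32).copy()))
A=np.c_[2*q[:,:2],np.ones(len(q))];s=np.linalg.lstsq(A,(q[:,:2]**2).sum(1),rcond=None)[0];print('fit',s[:2],np.sqrt(s[2]+s[:2]@s[:2]))
E
```

```text
[0.45080267 0.07497521 0.25017865] 0.2603257191659185 [ 0.32002621  0.86522291 -1.39712853] 326
mean [0.44547683 0.07867992 0.16710854] axis [ 0.00193411 -0.02570129  0.9996678 ] tilt 1.476902870684294 zmin 0.10062602971182233
rim 1188 0.10419788833165286 [0.42402718 0.1884094  0.0950208 ] [0.4904625  0.25131052 0.10837998] ((0.45714423060417175, 0.22142930328845978), 0.03341865539550781)
fit [0.45728391 0.22095834] 0.03094794719203769
```

>>> carry_out(
  steps=[0.1,0,0,0.3,0,0.1,0,0.2,0.5,0,0.1,0.02,0.5,0.5,0,0.1,0.04,0.8,0.5,0,0.1,0.06,1,0.5,0,0.1,0.06,1,0.5,0,0.1,0.06,1,0.5,0],
  grip_force=40,
)

```text
clock: 12.05
position: [0.4549, 0.1741, 0.2963]
ee_rot: [-0.976, 1.521, -1.52]
force: [0.3, -1.6, -1.2]
width: 0.264
```

>>> carry_out(
  steps=[0.1,0.05,0.2,0,0,0.1,0.1,0.4,0,0,0.1,0.1,0.46,0,0,0.1,0.1,0.46,0,0,0.1,0.1,0.46,0,0],
)

```text
clock: 12.55
position: [0.4654, 0.219, 0.2973]
ee_rot: [-0.973, 1.521, -1.522]
force: [-0.4, 0.3, -1.0]
width: 0.261
```

```bash
python3 tilt.py s13; python3 - <<'E'
from h import *
im,d,k,st=shot('wrist');im2,d2,k2,_=shot('top')
save('w3',np.hstack([im[::2,::2],cv2.resize(im2[190:270,210:338],(320,200),interpolation=3)]))
E
```

```text
[0.46537795 0.21899806 0.29729777] 0.26080453795303116 [-0.35976968  0.30984982 -1.00895107] 379
mean [0.45921665 0.22208023 0.21452731] axis [ 0.01563417 -0.01873028  0.99970233] tilt 1.3980273352053718 zmin 0.14905341429418495
```

View pics/s13.png

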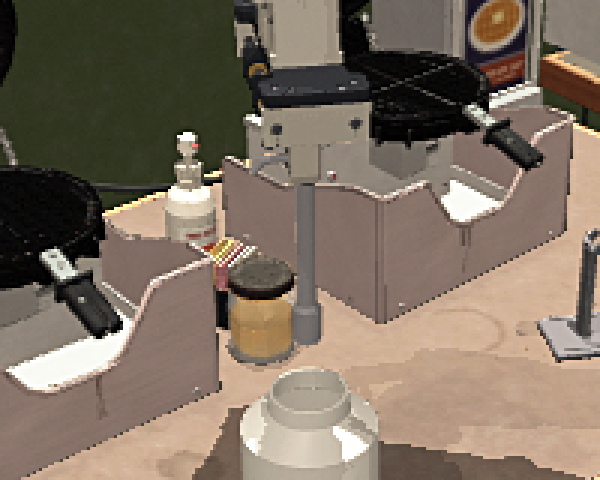

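The pump is upright over the crock, foot above the rim and about 8 mm off the axis on the +x side. Lowering through the neck.

>>> carry_out(
  steps=[0.1,0,0,-0.3,0,0.1,0,0,-0.6,0,0.1,0,0,-0.85,0,0.1,0,0,-1,0,0.1,0,0,-1,0,0.1,0,0,-1,0],
)

```text
clock: 13.3
position: [0.4657, 0.2202, 0.1983]
ee_rot: [-0.972, 1.52, -1.521]
force: [-0.1, 0.3, -1.1]
width: 0.255
```

>>> carry_out(
  steps=[0.1,0.02,0.02,-0.03,0,0.1,0.02,0.02,-0.06,0,0.1,0.02,0.02,-0.09,0,0.1,0.02,0.02,-0.12,0,0.1,0.02,0.02,-0.12,0,0.1,0.02,0.02,-0.12,0],
)

```text
clock: 13.9
position: [0.4677, 0.2226, 0.1859]
ee_rot: [-0.972, 1.52, -1.52]
force: [0.3, 0.1, 0.3]
width: 0.26
```

>>> carry_out(
  steps=[0.1,-0.01,0.013,-0.02,0,0.1,-0.02,0.037,-0.02,0,0.1,-0.036,0.058,-0.02,0,0.1,-0.057,0.074,-0.02,0,0.1,-0.081,0.084,-0.02,0,0.1,-0.107,0.087,-0.02,0,0.1,-0.107,0.087,-0.02,0],
)

```text
clock: 14.6
position: [0.4598, 0.231, 0.1856]
ee_rot: [-0.966, 1.517, -1.522]
force: [6.0, -3.6, 10.0]
width: 0.262
```

>>> carry_out(
  steps=[0.1,-0.026,-0.003,0.01,0,0.1,-0.05,-0.013,0.01,0,0.1,-0.071,-0.029,0.01,0,0.1,-0.087,-0.05,0.01,0,0.1,-0.097,-0.074,0.01,0,0.1,-0.1,-0.1,0.01,0,0.1,-0.1,-0.1,0.01,0],
)

```text
clock: 15.3
position: [0.4472, 0.2217, 0.1853]
ee_rot: [-0.971, 1.52, -1.519]
force: [3.3, 1.9, 6.3]
width: 0.259
```

>>> carry_out(
  steps=[0.1,0.003,-0.026,0,0,0.1,0.013,-0.05,0,0,0.1,0.029,-0.071,0,0,0.1,0.05,-0.087,0,0,0.1,0.074,-0.097,0,0,0.1,0.1,-0.1,0,0,0.1,0.1,-0.1,0,0],
)

```text
clock: 16.0
position: [0.4539, 0.2123, 0.1847]
ee_rot: [-0.978, 1.523, -1.517]
force: [-6.6, 1.9, 12.8]
width: 0.259
```

>>> carry_out(
  steps=[0.1,0.026,0.003,0.01,0,0.1,0.05,0.013,0.01,0,0.1,0.071,0.029,0.01,0,0.1,0.087,0.05,0.01,0,0.1,0.097,0.074,0.01,0,0.1,0.1,0.1,0.01,0,0.1,0.1,0.1,0.01,0],
)

```text
clock: 16.7
position: [0.4641, 0.2212, 0.1853]
ee_rot: [-0.978, 1.522, -1.52]
force: [-5.5, -1.2, 11.4]
width: 0.262
```

```bash
python3 - <<'E'
from h import *
im,d,k,st=shot('scene');Q=pts(d,k);p=st['position'];print(p,st['force'],st['ft_torque'])
m=(np.hypot(Q[...,0]-p[0],Q[...,1]-p[1])<.025)&(Q[...,2]<p[2]-.005)&(Q[...,2]>.118);q=Q[m]
for a,b in((.118,.14),(.14,.16),(.16,.18)):
    s=q[(q[:,2]>a)&(q[:,2]<b)];print(a,len(s),np.median(s,0) if len(s) else '')
x,y=proj(p-[0,0,.06],k);x,y=int(x),int(y);a=cv2.resize(im[y-50:y+50,x-50:x+50],None,fx=4,fy=4,interpolation=3)
im,d,k,st=shot('wrist');save('c1',np.hstack([a,cv2.resize(im[60:260,220:420],(400,400),interpolation=3)]))
E
```

```text
[0.46407398 0.22122584 0.1853107 ] [-5.45565652 -1.17276055 11.35077485] [-0.13482206  2.02048846 -0.01983116]
0.118 55 [0.45574911 0.22485765 0.12838567]
0.14 48 [0.45651969 0.22365487 0.15065352]
0.16 48 [0.45636752 0.22404978 0.17002943]
```

View pics/c1.png

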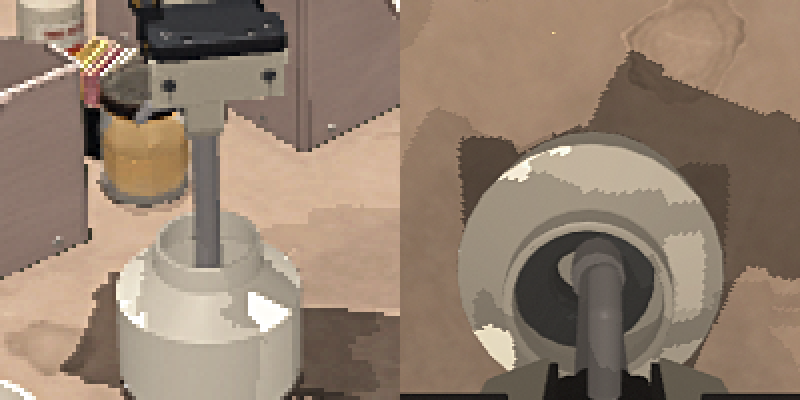

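The wrist view shows a pale crescent beside the foot, at about wrist pixel (305,197), that could be the well's funnel edge. I'll map depth there.

```bash
python3 - <<'E'
from h import *
im,d,k,st=shot('wrist');Q=pts(d,k);np.savez('w4',im=im,d=d)
p=st['position'];print(p,st['force'])
for (u,v) in((305,197),(300,195),(306,188),(290,210),(330,215),(318,190)):print(u,v,im[v,u],Q[v,u].round(4))
m=(np.hypot(Q[...,0]-.457,Q[...,1]-.2213)<.045)&(Q[...,2]<.06)&(d>0)
q=Q[m];print(len(q),np.percentile(q[:,2],[1,10,50,90,99]))
b=m&(im.mean(2)>100);print(b.sum(),Q[b].mean(0),Q[b].min(0),Q[b].max(0))
low=m&(Q[...,2]<.035);print('low',low.sum(),Q[low].mean(0) if low.any() else '')
s=cv2.resize(im[150:250,240:400],(640,400),interpolation=cv2.INTER_NEAREST);save('c2',s)
E
```

```text
[0.4641222  0.22106721 0.18531257] [-5.79963849 -0.49222757 10.15079525]
305 197 [114 106  95] [0.4497 0.2264 0.0679]
300 195 [137 127 111] [0.4355 0.2161 0.009 ]
306 188 [130 122 107] [0.4447 0.2205 0.0097]
290 210 [52 51 48] [0.4254 0.2133 0.0382]
330 215 [80 75 71] [0.4802 0.2473 0.2028]
318 190 [109 103  96] [0.4633 0.2285 0.0722]
2072 [0.00839136 0.03034055 0.03889088 0.04011176 0.0579318 ]
125 [0.45350104 0.20491282 0.00991616] [0.42374995 0.17860565 0.00711144] [0.4807489  0.23831919 0.05787303]
low 239 [0.44610929 0.20747733 0.01621554]
```

View pics/c2.png

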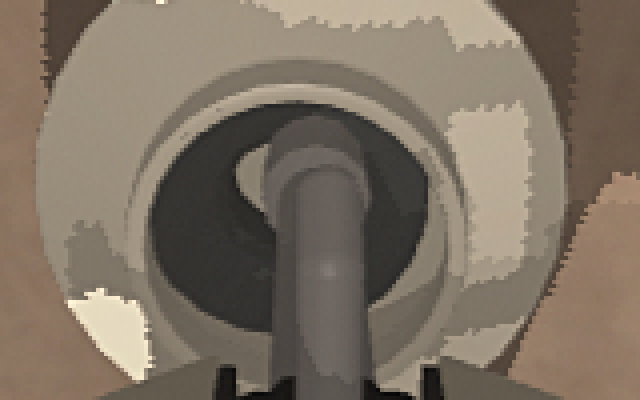

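```bash
python3 - <<'E'
from h import *
from scipy.optimize import least_squares
z=np.load('w4.npz');im,d=z['im'],z['d'];k=cam('wrist',arm.observe());f,cx,cy,R,o=k;Q=pts(d,k)
low=((d>0)&(Q[...,2]<.0355)&(Q[...,2]>0)).astype(np.uint8);low[:180]=0;low[235:]=0;low[:,:280]=0;low[:,345:]=0
n,l,s,c=cv2.connectedComponentsWithStats(low);print(s,c)
fl=(abs(Q[...,2]-.0385)<.0025)
i=1+np.argmax(s[1:,4]);b=(cv2.dilate((l==i).astype(np.uint8),np.ones((3,3)))>0)&fl
q=Q[b];print(len(q),q.round(4).tolist())
r=least_squares(lambda c:np.hypot(q[:,0]-c[0],q[:,1]-c[1])-.0155,[.457,.2113]);print(r.x,r.cost,r.x-[.457,.2213],np.hypot(*(r.x-[.457,.2213])))
# crock opening check & foot points
m=(Q[...,2]>.04)&(Q[...,2]<.075)&(np.hypot(Q[...,0]-.46,Q[...,1]-.22)<.02);print('foot',m.sum(),Q[m].mean(0))
mm=(np.hypot(Q[...,0]-.457,Q[...,1]-.2213)<.04)&(abs(Q[...,2]-.105)<.002);q2=Q[mm];print('rim',len(q2),cv2.minEnclosingCircle(q2[:,:2].astype(np.float32).copy()))
E
```

```text
[[     0      0    640    400 255581]
 [   296    185     13     28    199]
 [   332    211     13     24    142]
 [   280    218      1      1      1]
 [   281    220     27     15     77]] [[319.51106694 199.47705815]
 [301.83919598 198.89949749]
 [338.56338028 224.83098592]
 [280.         218.        ]
 [293.76623377 230.24675325]]
50 [[0.4503, 0.231, 0.0391], [0.4509, 0.2303, 0.0376], [0.4519, 0.2301, 0.0385], [0.4488, 0.2303, 0.0381], [0.4495, 0.2297, 0.0371], [0.4469, 0.2305, 0.0397], [0.4472, 0.2295, 0.0365], [0.448, 0.229, 0.0361], [0.4442, 0.2298, 0.0369], [0.4459, 0.2289, 0.0363], [0.443, 0.2294, 0.0373], [0.4416, 0.2289, 0.037], [0.4425, 0.2285, 0.0371], [0.4405, 0.2286, 0.0381], [0.4413, 0.2282, 0.0378], [0.4394, 0.2284, 0.0391], [0.4401, 0.2277, 0.0379], [0.4387, 0.2272, 0.0378], [0.4368, 0.2256, 0.0372], [0.4376, 0.2251, 0.0365], [0.4364, 0.2248, 0.0374], [0.4359, 0.2237, 0.0368], [0.4355, 0.223, 0.0374], [0.4349, 0.2218, 0.0364], [0.4345, 0.2209, 0.0366], [0.434, 0.22, 0.0363], [0.4337, 0.2193, 0.0372], [0.4336, 0.2169, 0.0366], [0.4343, 0.2163, 0.036], [0.4333, 0.2162, 0.0375], [0.4331, 0.2155, 0.0386], [0.4335, 0.2146, 0.0365], [0.4344, 0.2141, 0.0362], [0.4334, 0.214, 0.038], [0.4327, 0.2128, 0.0369], [0.4337, 0.2125, 0.0373], [0.4344, 0.2119, 0.0365], [0.4339, 0.2109, 0.0361], [0.4348, 0.2105, 0.0362], [0.4344, 0.2096, 0.0364], [0.4352, 0.2091, 0.0362], [0.4361, 0.2087, 0.036], [0.4357, 0.2078, 0.0365], [0.4352, 0.2065, 0.0382], [0.4359, 0.2058, 0.0374], [0.4366, 0.2051, 0.0363], [0.4384, 0.2043, 0.0365], [0.4394, 0.204, 0.0369], [0.439, 0.2032, 0.0373], [0.4399, 0.2027, 0.0371]]
[0.44897588 0.21497126] 7.7235785371465e-06 [-0.00802412 -0.00632874] 0.010219562462379931
foot 397 [0.46181896 0.22704964 0.06122909]
rim 1076 ((0.45744091272354126, 0.2221495658159256), 0.03342333808541298)
```

The fitted well centre is about (0.449, 0.215), 10 mm from the axis, which agrees with the text. My circle passed over it, but the foot lagged behind the tool by friction. I'll lift 5 mm, move over the well, and measure the foot.

>>> carry_out(
  steps=[0.1,0,0,0.05,0,0.1,-0.06,-0.02,0.06,0,0.1,-0.12,-0.04,0.06,0,0.1,-0.18,-0.063,0.06,0,0.1,-0.18,-0.063,0.06,0,0.1,-0.18,-0.063,0.06,0],
)

```text
clock: 17.45
position: [0.4487, 0.2146, 0.1917]
ee_rot: [-0.973, 1.52, -1.521]
force: [-0.3, -0.4, -1.7]
width: 0.258
```

```bash
cat > foot.py <<'E'
from h import *
im,d,k,st=shot('wrist');Q=pts(d,k);p=st['position'];print(p,st['force'])
r=k[4][:2]-p[:2];r=r/np.hypot(*r)
for nm,a,b,rad in(('foot',.05,.068,.012),('tube',.08,.1,.008),('tube',.1,.12,.008),('tube',.12,.14,.008)):
    m=(Q[...,2]>a)&(Q[...,2]<b)&(np.hypot(Q[...,0]-p[0],Q[...,1]-p[1])<.022)&(d>0);q=Q[m]
    if len(q)<20: print(nm,len(q));continue
    A=q[:,:2]
    from scipy.optimize import least_squares
    s=least_squares(lambda c:np.hypot(A[:,0]-c[0],A[:,1]-c[1])-rad,p[:2]-r*.003,loss='soft_l1',f_scale=.001);print(nm,a,len(q),s.x.round(4),(s.x-p[:2]).round(4))
E
python3 foot.py
```

```text
[0.44867314 0.21462803 0.19173836] [-0.2846365  -0.3967283  -1.70109528]
foot 0.05 119 [0.4474 0.2149] [-0.0012  0.0003]
tube 0.08 104 [0.4375 0.2131] [-0.0111 -0.0016]
tube 0.1 145 [0.437  0.2123] [-0.0117 -0.0023]
tube 0.12 36 [0.4474 0.2138] [-0.0013 -0.0008]
```

>>> carry_out(
  steps=[0.1,0.012,0.002,-0.02,0,0.1,0.012,0.002,-0.04,0,0.1,0.012,0.002,-0.06,0,0.1,0.012,0.002,-0.08,0,0.1,0.012,0.002,-0.1,0,0.1,0.012,0.002,-0.1,0],
)

```text
clock: 18.1
position: [0.4498, 0.215, 0.1814]
ee_rot: [-0.973, 1.52, -1.52]
force: [0.1, -1.1, -1.4]
width: 0.26
```

>>> carry_out(
  steps=[0.1,0,0,-0.03,0,0.1,0,0,-0.06,0,0.1,0,0,-0.09,0,0.1,0,0,-0.1,0,0.1,0,0,-0.1,0],
)

```text
clock: 18.6
position: [0.4499, 0.215, 0.1715]
ee_rot: [-0.973, 1.52, -1.52]
force: [-0.6, -0.6, -0.9]
width: 0.256
```

>>> carry_out(
  steps=[0.1,0,0,-0.03,0,0.1,0,0,-0.06,0,0.1,0,0,-0.09,0,0.1,0,0,-0.12,0,0.1,0,0,-0.14,0,0.1,0,0,-0.14,0,0.1,0,0,-0.14,0],
)

```text
clock: 19.3
position: [0.4499, 0.2151, 0.1577]
ee_rot: [-0.973, 1.52, -1.52]
force: [-0.9, -0.3, -1.2]
width: 0.264
```

>>> carry_out(
  steps=[0.1,0,0,-0.01,0,0.1,0,0,-0.02,0,0.1,0,0,-0.025,0,0.1,0,0,-0.025,0],
)

```text
clock: 19.7
position: [0.4501, 0.2153, 0.1556]
ee_rot: [-0.972, 1.52, -1.52]
force: [-1.3, -0.9, 4.3]
width: 0.261
```

The foot is on the bottom, with 5 N of contact at TCP z 0.156, which is 30 mm below floor contact. Releasing and retreating straight up.

>>> carry_out(
  steps=[0.3,0,0,0,0,0.5,0,0,0,0,0.5,0,0,0,0,0.5,0,0,0,0,0.5,0,0,0,0,0.5,0,0,0.2,0,0.5,0,0,0.4,0,0.5,0,0,0.7,0,0.5,0,0,1,0,0.5,0,0,1,0],
)

```text
clock: 20.7
position: [0.4516, 0.2165, 0.259]
ee_rot: [-0.966, 1.518, -1.519]
force: [-0.3, 1.0, 0.6]
width: 0.503
```

>>> carry_out(
  steps=[0.5,-0.1,-0.3,0.4,0,0.5,-0.2,-0.6,0.6,0,0.5,-0.3,-1,0.6,0,0.5,-0.3,-1,0.6,0,0.5,-0.3,-1,0.6,0],
)

```text
clock: 21.2
position: [0.4198, 0.1143, 0.315]
ee_rot: [-0.971, 1.522, -1.522]
force: [-1.0, 0.5, 0.1]
width: 0.5
```

```bash
python3 - <<'E'
from h import *
im,d,k,st=shot('scene');Q=pts(d,k);print(st['position'],st['force'],st['width'],st['clock'])
m=(np.hypot(Q[...,0]-.449,Q[...,1]-.215)<.03)&(Q[...,2]>.11)&(Q[...,2]<.21);q=Q[m];dk=im[m].max(1)<60
print('top z',np.percentile(q[:,2],[98,100]),'head',np.median(q[dk],0))
for a,b in((.112,.125),(.125,.14),(.14,.152)):
    s=q[(q[:,2]>a)&(q[:,2]<b)&~dk];s=s[np.hypot(*(s[:,:2]-[.449,.215]).T)<.014];print(a,len(s),np.median(s,0) if len(s) else '')
a=cv2.resize(im[150:310,200:360],(480,480),interpolation=3);save('end',a)
t,d2,k2,_=shot('top');P=pts(d2,k2);o=pts(np.load('top.npz')['d'],k2)
for n,(u,v) in dict(mug=(206,249),honey=(291,174),salt=(443,254),caddy=(295,155)).items():
    w=np.s_[v-6:v+7,u-6:u+7];print(n,np.median(abs(P[w]-o[w])),abs(P[w]-o[w]).max().round(3))
E
```

```text
[0.4198295  0.11427058 0.31498708] [-0.99062648  0.46105408  0.13701891] 0.49961889848657653 21.2
top z [0.18891591 0.18961762] head [0.44013108 0.2206338  0.1769015 ]
0.112 27 [0.44327778 0.22075333 0.11963682]
0.125 34 [0.44398471 0.22079475 0.13263777]
0.14 22 [0.44468302 0.22051217 0.14429874]
mug 0.0008969881875668384 1.673
honey 0.0010171690212202322 0.632
salt 0.0009836369767369235 1.691
caddy 0.0008906250481583999 1.645
```

View pics/end.png

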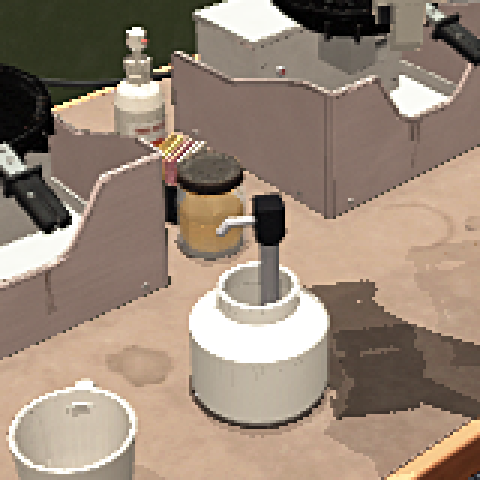

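The pump is home and upright: its head top reads 0.189 m against the expected 0.188. The bystanders have not moved.

```bash
python3 -c "
from cell import arm
print(arm.sign_off())"
```

```text
the job is handed in; nothing more can be done
None
```

The pump is in the crock's well, upright and released. I handed the job in at about 21 s of the 69 s allowed.

- **Lifting out:** I gripped the pump by its head in the rest and lifted it out still at 45°. With the grip loosened it swung down to about 10° past vertical. I righted it with light table contact and let it go; it stood at about 1° of tilt.
- **Finding the well:** I took the head again and lowered the foot through the neck. One full circle of feeling over the floor missed the well, because friction made the foot lag behind the tool.
- **Going home:** The wrist camera could see part of the well beside the foot. A circle fitted to its edge put the centre about 10 mm from the crock's axis. I moved over it and lowered the held pump to the bottom, where contact came about 30 mm below floor contact.

**Last checks:**
- **Pump:** the top of the head was at 0.189 m (0.188 m expected when fully home), and the tube leaned about 2–3° by depth.
- **Bystanders:** typical depth change at the jar, mug, shaker and caddy was about 1 mm. A few single readings at each jumped by 0.6 to 1.7 m, which I took for depth dropouts rather than movement and did not check further.
- **Robot:** the gripper was open and clear, with about 1 N on the force reading.

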